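# Hold the toolbox tray lock open with its key

### The job

The toolbox's lower tray is locked and I want both hands free to draw it out, so work the lock for me: take the flat-bladed key out of its white nylon cup, push it fully home in the lock on the toolbox (the pins are sticky, so press and wiggle a little), and only then turn it a quarter turn clockwise, to its stop. The lock springs back, so finish while still gripping the key and holding it fully turned and fully home; leave the T-handled driver, the orange screwdriver, the corner brace and the dowels where they are.

Things in the scene. Friction and masses are not known exactly. Their poses are not given: they have to be found in the camera images.
- key: Key standing upright in key_cup, 50 g. Black plastic bow, a flat paddle 26 mm (x) x 10 mm (y) x 40 mm tall, over a flat steel blade 12 mm (x) x 4 mm (y) x 32 mm long with a tapered tip. Origin at the shoulder: centre of the bow's underside, where the blade begins; z up through the bow, blade tip at z -32 mm. Same after half a turn about z. Grip the bow's flats about 24 mm above the shoulder.
- key_cup: White nylon cup that the key stands in: block 44 x 44 mm, 40 mm tall, on a round foot 64 mm across, loose, 0.3 kg. Origin at the centre of its underside. Slot in the top 14.5 x 6.5 mm (long side along x), 36 mm deep; the key's shoulder rests on the top. A like cup holds the T-handled driver; the two swap places.
- toolbox: Grey plastic toolbox, fixed, 200 mm (x) x 360 mm (y), 100 mm high, lid folded back behind; origin at the centre of its underside, front towards -x. Lock on its front deck at x -68, y -50 mm. Beside it towards +y a steel bolt, 10 x 38 x 6 mm, that slides back as the lock turns, and its staple, 71 mm from the lock, 9 mm higher than its face.
- keyhole (a point): Centre of the keyhole on the top face of the brass lock cylinder (30 mm across, in a steel ring 42 mm across), 112 mm above the floor. z up, out of the lock; x along the slot; turns with the cylinder. Slot 14 mm (x) x 6 mm (y), 41 mm deep. Fully home: the key's shoulder rests on this face. Sticky pins 11 and 20 mm down press on both flats of the blade; pushing in takes about 6 to 12 N.
- cylinder (a joint): Lock cylinder angle in rad: 0 at rest (slot along the toolbox's x), growing clockwise seen from above, to a stop at 1.57. A spring turns it back, 0.03 N m at 0, 0.09 N m at the stop. The blade has about 0.2 rad of play in the slot, so turn the key about that much further than the cylinder, with a firm grip (30 N or more).
- hex_driver: Bystander: T-handled hex driver, birch crossbar 80 mm long (along its x) and 16 mm thick, 50 mm above the cup's top, standing in its own white cup. Origin at its collar's underside, 40 mm above the floor.
- drill_shell: Bystander: orange cordless-screwdriver shell lying on its side, 185 mm along x, handle 145 mm towards its -y, 46 mm high; origin on the floor under its barrel.
- corner_brace: Bystander: steel corner brace, legs 60 mm, 22 mm wide, one leg flat along its x, the other standing up 60 mm at the origin.
- dowel0: Bystander: birch dowel, 10 mm across, 60 mm long, lying along its x on the floor; origin on its underside at the middle.
- dowel1: Bystander: birch dowel, 10 mm across, 60 mm long, lying along its x on the floor; origin on its underside at the middle.
- dowel2: Bystander: birch dowel, 10 mm across, 60 mm long, lying along its x on the floor; origin on its underside at the middle.
- dowel3: Bystander: birch dowel, 10 mm across, 60 mm long, lying along its x on the floor; origin on its underside at the middle.

How it is judged:
On the way, in this order (a step that is already met when the one before it is completed fails the run):
1. the key is lifted clear of its cup in the gripper (height (world z) of key above 0.078 m and contact force between the fingers and key above 1 N), for 0.1 s.
2. the key is fully home in the lock, not yet turned (z of key in the frame of keyhole between -0.004 and 0.004 m and horizontal distance between key and keyhole below 0.005 m and angle between key's own z axis and vertical below 0.15 rad and value of joint cylinder below 0.35 rad), for 0.1 s.
3. the key, fully home, is turned a quarter turn (z of key in the frame of keyhole between -0.004 and 0.004 m and horizontal distance between key and keyhole below 0.005 m and angle between key's own z axis and vertical below 0.15 rad and value of joint cylinder above 1.25 rad), for 0.2 s.
At the end, for the whole second after the job is handed in: The gripper still holds the key (at least 2 N), its shoulder within 4 mm of the lock's face and 5 mm of its axis, upright within 0.15 rad, and the cylinder stands still at more than 1.25 rad (about 70 degrees) clockwise, through the last second (all of step 3 and velocity of joint cylinder between -0.2 and 0.2 rad/s and contact force between the fingers and key above 2 N); the arm keeps its last pose, push and grip.
It fails at once if the lock is turned (more than 0.45 rad) while the key is not fully home (value of joint cylinder above 0.45 rad and z of key in the frame of keyhole above 0.006 m).
It fails at once if a bystander (driver, orange screwdriver, brace or dowel) is shifted by more than 30 mm (distance of any of hex_driver, drill_shell, corner_brace, dowel0, dowel1, dowel2, dowel3 from where it was at the start of the episode above 0.03 m).
It also fails if it takes over 51 s, if anything falls off the work surface, if the arm or the gripper's body presses on something with over 40 N, if the wrist force passes 120 N, or if a joint passes its speed limit or range.

### The arm

A 7-joint arm with a two-finger parallel gripper is mounted at the origin on the work surface. World frame = base frame: x ahead of the robot, y to its left, z up, the work surface at z = 0. Lengths are in m, angles in rad, forces in N, time in s.
With the tool pointing down it reaches from about 0.425 to 0.925 m from the base axis. Payload 6.8 kg.
Tool frame: the origin (TCP) lies midway between the tips of the shut fingers; the grasp point (between the pads) lies 19 mm behind it; z points along the fingers, y is the line along which they close (so a half turn about z gives the same grasp; the last joint's range is limited). The gripper opens to 85 mm and grips with 20 to 120 N. Pads are 22 mm wide; open, the fingers measure 114 mm over their backs; the gripper's body (76 mm by 85 mm) begins 54 mm behind the grasp point. The pads swing forward as they close: fully open they stand 13 mm farther back than shut.
Start: joints at [1.226, 0.477, 0.022, 1.555, -0.011, 1.109, -0.083], TCP at [0.158, -0.656, 0.231] pointing down, gripper open.
Joint ranges: [-2.96, 2.96], [-0.34, 2.1], [-1.41, 1.46], [0.24, 2.44], [-1.37, 4.51], [0.17, 1.92], [-2.96, 2.96]. Speed limits (rad/s): [2.39, 2.39, 3.14, 3.14, 3.14, 3.14, 3.14].

### API

Orientations are given as a rotation vector (axis times angle).
In Python, from bench import r gives the robot as it stands. The module is installed in compiled form; this text tells all that it offers.
- The arm moves only by the tool apply_moves, never from a script. Its argument "rows" is a list of rows, each a list of 6 numbers: the shift along the tool's x, y, z scaled (see below), then the turn, a rotation vector about the tool's x, y, z scaled (see below). A call has 1 to 5 rows; each row is the pose to reach, as a shift and turn from the pose commanded when the call began, along the tool's axes at that moment; what a row does not reach only later rows make up. The controller multiplies each number of a shift by 0.25 m and each number of a turn by 90 degrees. A row lasts 1/8 s, in which the tool goes at most 62.5 mm and 10.7 degrees, less where a joint would pass 70% of its speed; a pose out of reach is approached as far as the arm can. A call with a number of a shift or a turn outside -1 to 1 is refused whole. A call with a gripper value outside its range is refused whole. "claw" is the opening, from 0 (shut) to 1 (fully open), set as the call begins (left out, the last holds). The fingers move at their own pace and stop on an object; "newtons" is the grip in N (left out, the last holds). Time passes only in rows, so rows that repeat a pose let the fingers close. It gives the time, the measured TCP pose, the force, the opening and the grip force at its end, in the units of the state.
- r.get_obs(): the state, without advancing time (a new reading comes with each control period).
- r.grab_frame(name): name is "scene" or "top"; returns a dict with "pixels" (384x512x3 uint8, red, green, blue), "intrinsics" (3x3 intrinsics, pixels), "eye" and "attitude" of the camera in the world. Camera axes: x right, y up, looking along -z (the intrinsics and any distortion apply to the point x, -y, -z); pixel columns grow to the right and rows downward; lengths in m; the calibration is good to about 2 mm. A picture is of the moment at which its call begins. There is no depth.
- r.hand_in(): hands the job in; it is judged then, once.
Trained networks look in a picture, given as the dict that the camera call returned (one of the last four; its "shot" number tells which), for a name from the list of things; names that differ only in an ending like _2 or _b are one class to them, and where a whole thing is asked for, a point or a joint stands for the part that bears it (a point fixed in the world has none). Each returns a list of dicts, best first, with "conf" (0 to 1); they miss things now and then, are a little off and sometimes report something else, mostly with a low value. They report only what shows in the picture. A call takes as long as a camera call.
- r.search_frame(picture, thing): "rect" ([left, top, width, height] in pixels, round what is visible of it).
- r.outline_of(picture, thing): "pixels" (384x512 bool, what is visible of it) and "rect" ([left, top, width, height] in pixels, round what is visible of it).
- r.landmark_of(picture, thing): "point" ([column, row] in pixels: a listed point, or the origin of a listed thing).
The state is a dict: "clock": time; "joints": joint angles; "qvel": joint speeds; "tau": joint torques, N m; "tcp_pos": TCP position; "orientation": TCP orientation; "contact_force": force on the tool from outside, world axes, zero at the start; "moment": the same for the moment, N m; "grip_width": finger opening in m; "gripper_force": force on a finger pad.
Only numpy, scipy, OpenCV 4.12 (cv2) and the standard library are available. Lean on these libraries where they do the work, as an engineer would, in place of code of your own. Each camera call takes 0.05 s, during which the arm holds its last target. There are 200 camera calls.

## Working session

There is one attempt and no reset: what is moved stays moved. The work goes in short steps, Python scripts to look and compute and a tool call to move; the robot and the scene stay as the last step left them, time stands still between calls to the robot, and variables do not carry over. Pictures are saved under pics/ and viewed, at most 10 in all, crops included, and the job is handed in when it is done.

Besides the shell and the picture viewer there is one more tool, called after "Call:" by a JSON object that holds its "api" and its "payload". apply_moves: Moves the arm, as the interface text tells. Its arguments: {"type":"object","properties":{"rows":{"type":"array","items":{"type":"array","items":{"type":"number"}}},"claw":{"type":"number"},"newtons":{"type":"number"}},"required":["rows"]}

```bash
mkdir -p pics; cat > h.py <<'E'
from bench import r
import numpy as np, cv2
from scipy.spatial.transform import Rotation as R
def rot(a):
    a=np.array(a,float)
    if a.shape==(3,3): return a
    return (R.from_rotvec(a) if a.size==3 else R.from_quat(a)).as_matrix()
def ray(f,p):
    K=np.array(f["intrinsics"]);d=np.linalg.inv(K)@[p[0],p[1],1];d=rot(f["attitude"])@[d[0],-d[1],-d[2]]
    return np.array(f["eye"]),d
def at_z(f,p,z):
    e,d=ray(f,p);return e+d*(z-e[2])/d[2]
def proj(f,X):
    c=rot(f["attitude"]).T@(np.array(X)-f["eye"]);q=np.array(f["intrinsics"])@[c[0],-c[1],-c[2]];return q[:2]/q[2]
def tri(a,b):
    A=np.zeros((3,3));v=np.zeros(3)
    for e,d in(a,b):
        d=d/np.linalg.norm(d);P=np.eye(3)-np.outer(d,d);A+=P;v+=P@e
    return np.linalg.solve(A,v)
E
python3 - <<'E'
from h import *
fs={n:r.grab_frame(n) for n in("scene","top")}
print({k:(v if k!="pixels" else 0) for k,v in fs["top"].items()});print(fs["scene"]["eye"],fs["scene"]["attitude"])
for n,f in fs.items(): cv2.imwrite(f"pics/{n}0.png",f["pixels"][:,:,::-1])
for t in["key","key_cup","keyhole","hex_driver","toolbox","drill_shell","corner_brace"]:
    L={}
    for n,f in fs.items():
        l=r.landmark_of(f,t);L[n]=l;print(t,n,[(np.round(x["point"],1),round(x["conf"],2)) for x in l[:3]],[(x["rect"],round(x["conf"],2)) for x in r.search_frame(f,t)[:2]])
    if L["scene"] and L["top"]: print("  3d",tri(*[ray(fs[n],L[n][0]["point"]) for n in fs]))
print(r.get_obs())
E
```

```text
{'pixels': 0, 'intrinsics': array([[349.72980919,   0.        , 256.10004301],
       [  0.        , 349.72980919, 188.17038567],
       [  0.        ,   0.        ,   1.        ]]), 'eye': array([ 0.42717049, -0.07503082,  0.95812188]), 'attitude': array([ 0.16838409, -0.13511384, -1.59461392]), 'shot': 2}
[ 0.90031796 -0.41024983  0.90750572] [0.49349584 0.20386414 0.75427247]
key scene [(array([126.2, 264.4]), 0.65), (array([233.8, 141.5]), 0.25)] []
key top [(array([366.9, 223.1]), 0.57)] [([315.1, 186.6, 17.9, 17.6], 0.52), ([365.5, 219.5, 10.4, 8.7], 0.49)]
  3d [ 0.50520827 -0.33770466  0.05281212]
key_cup scene [(array([129.5, 274.8]), 0.85)] [([108.8, 259.4, 36.2, 27.6], 0.97), ([192.1, 268.0, 129.7, 77.7], 0.32)]
key_cup top [(array([359.3, 227.5]), 0.56)] [([350.4, 216.5, 28.2, 23.2], 0.84)]
  3d [ 0.49792737 -0.33876274 -0.01665467]
keyhole scene [(array([300.9, 145.4]), 0.58), (array([125.2, 262.3]), 0.52)] [([293.4, 139.5, 14.7, 15.1], 0.6)]
keyhole top [(array([201.3, 190.7]), 0.43)] [([196.6, 185.7, 12.8, 8.7], 0.56)]
  3d [0.5893981  0.07517039 0.11355449]
hex_driver
[... 988 characters left out ...]
ray([ 1.22586811,  0.47701676,  0.02239708,  1.55539923, -0.01151053,
        1.1092884 , -0.08309414]), 'qvel': array([ 1.95125780e-04, -2.77087782e-04, -3.20491364e-04,  5.37394587e-04,
        2.05355035e-03, -7.37042101e-05, -7.89384755e-04]), 'tau': array([-5.21665588e-04, -5.96313500e+01,  1.60613537e+00, -2.81544864e+01,
        1.24780476e-02,  1.60540108e-03,  7.37643461e-06]), 'tcp_pos': array([ 0.15838497, -0.6561748 ,  0.23129692]), 'orientation': array([3.11958439e+00, 3.71111695e-01, 4.20072833e-05]), 'contact_force': array([ 0.75090461,  0.12838445, -0.06377365]), 'moment': array([-0.04071214,  0.05591801,  0.05937043]), 'gripper_force': 0.0, 'grip_width': 0.08545199303628535}
```

```bash
python3 - <<'E'
import cv2,numpy as np
s=cv2.imread("pics/scene0.png");t=cv2.imread("pics/top0.png")
def c(i,x,y,w=50,h=37,k=8): return cv2.resize(i[y:y+h,x:x+w],None,fx=k,fy=k,interpolation=cv2.INTER_CUBIC)
cv2.imwrite("pics/c1.png",np.vstack([np.hstack([c(s,102,245),c(t,340,205)]),np.hstack([c(s,275,125),c(t,176,170)])]))
cv2.imwrite("pics/t2.png",cv2.resize(t,(800,600)))
E
```

```text
(no output)
```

View pics/c1.png

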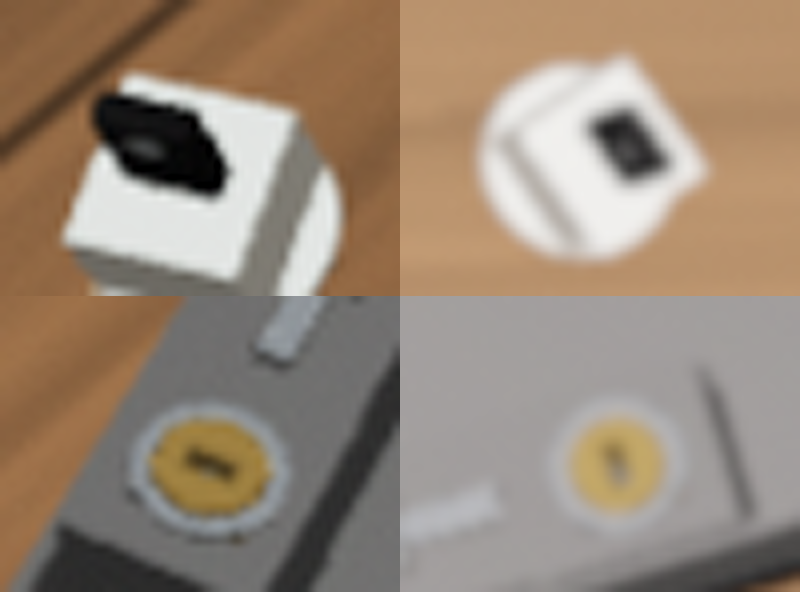

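View pics/t2.png

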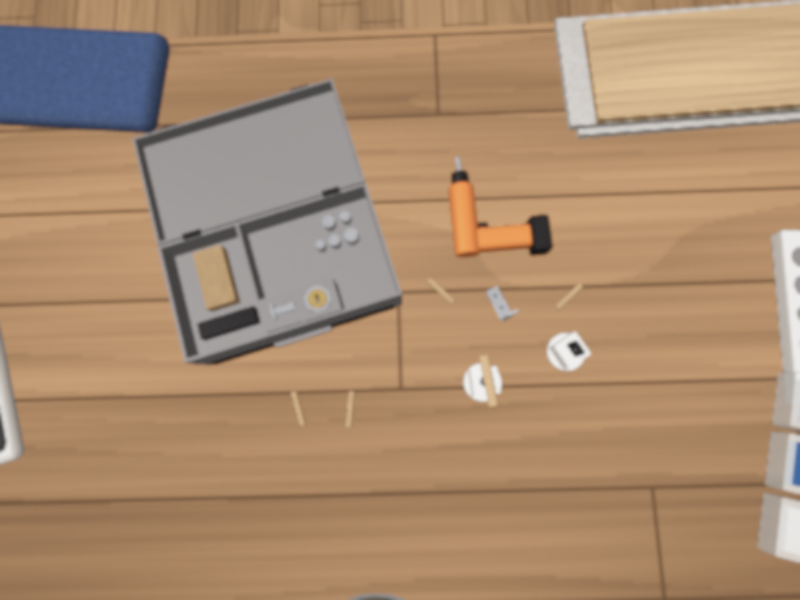

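View pics/scene0.png

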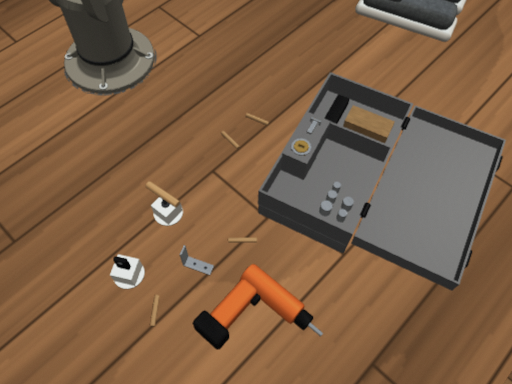

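```bash
cat > fit.py <<'E'
from h import *
from scipy.optimize import least_squares
def hull_mask(f,P,S=8,off=(0,0),wh=(40,40)):
    q=np.array([proj(f,p) for p in P]);q=(q-off+0.5)*S
    m=np.zeros((wh[1]*S,wh[0]*S),np.uint8);h=cv2.convexHull((q*16).astype(np.int32))
    cv2.fillConvexPoly(m,h,255,shift=4);return cv2.resize(m,wh,interpolation=cv2.INTER_AREA)/255.
def box(x,y,a,lx,ly,z0,z1):
    c,s=np.cos(a),np.sin(a)
    return [(x+c*i*lx/2-s*j*ly/2,y+s*i*lx/2+c*j*ly/2,z) for i in(-1,1) for j in(-1,1) for z in(z0,z1)]
E
cat > m1.py <<'E'
from fit import *
fs={n:r.grab_frame(n) for n in("scene","top")}
offs={"scene":(106,248),"top":(345,205)}
# key bow + cup
def res(p,full=False):
    out=[]
    for i,(n,f) in enumerate(fs.items()):
        o=offs[n];g=f["pixels"][o[1]:o[1]+40,o[0]:o[0]+40].astype(float).mean(2)/255
        dark=np.clip((0.55-g)/0.45,0,1) if n=="top" else np.clip((.3-g)/.2,0,1)
        m=hull_mask(f,box(*p[:3],.026,.010,.04,.08),off=o,wh=(40,40))
        near=cv2.dilate(m,np.ones((5,5)))>0
        out.append(cv2.GaussianBlur((dark-m)*near,(0,0),1.0).ravel())
    return np.concatenate(out)
best=None
for a0 in np.arange(0,np.pi,np.pi/8):
    for d in [(0,0)]:
        s=least_squares(res,[.506,-.338,a0],x_scale=[.003,.003,.1],diff_step=[2e-3,3e-3,.02])
        if best is None or s.cost<best.cost: best=s
        print(round(a0,2),s.x.round(4),round(s.cost,3))
print("key",best.x)
L=[]
for n,f in fs.items():
    p=f["pixels"].astype(float);x0,y0=(285,130) if n=="scene" else (186,178)
    w=p[y0:y0+30,x0:x0+32];w=np.clip((w[:,:,0]-w[:,:,2])-35,0,None)
    if n=="scene": w[:, :4]=0
    k=cv2.connectedComponentsWithStats((w>10).astype(np.uint8))
    i=1+np.argmax(k[2][1:,4]);m=cv2.dilate((k[1]==i).astype(np.uint8),np.ones((3,3)))
    e=cv2.fitEllipse(max(cv2.findContours(m,0,2)[0],key=len)); c=np.array(e[0])+(x0,y0)
    L.append(c);print(n,"brass",c,e[1],k[2][i],at_z(f,c,.112))
print("tri",tri(*[ray(f,c) for f,c in zip(fs.values(),L)]))
t=fs["top"]
f=t["pixels"][30:250,75:275,::-1];cv2.imwrite("pics/box.png",cv2.resize(f[90:220],None,fx=4,fy=4,interpolation=cv2.INTER_CUBIC))
k=best.x
for n,f in fs.items(): print(n,[proj(f,p).round(1) for p in box(k[0],k[1],k[2],.044,.044,.04,.0401)[::2]])
E
python3 m1.py
```

```text
0.0 [ 0.5351 -0.9458  0.    ] 0.0
0.39 [ 0.5029 -0.3401  0.3103] 25.983
0.79 [ 0.5025 -0.3402  0.3164] 25.9
1.18 [ 0.5022 -0.3402  0.2548] 25.946
1.57 [ 0.5038 -0.3403  1.3612] 41.844
1.96 [ 0.5065 -0.3407  1.8905] 52.573
2.36 [ 0.5062 -0.3388  2.4524] 49.258
2.75 [ 0.5066 -0.3388  2.8208] 45.599
key [ 0.5350704  -0.94581158  0.        ]
scene brass [300.85863972 145.98199654] (13.978288650512695, 16.217390060424805) [  9  11  15  11 129] [0.58925006 0.07408965 0.112     ]
top brass [202.75758743 190.68122482] (13.180910110473633, 13.50117301940918) [ 11   7  12  12 102] [0.59020447 0.07259143 0.112     ]
tri [0.58996916 0.07245603 0.11421641]
scene [array([-208.3,  561.8]), array([-177.9,  535.4]), array([-196.7,  588.8]), array([-165.8,  561.2])]
top [array([609.9, 212.8]), array([592.5, 213.3]), array([606.2, 195.9]), array([589. , 196.4])]
```

View pics/box.png

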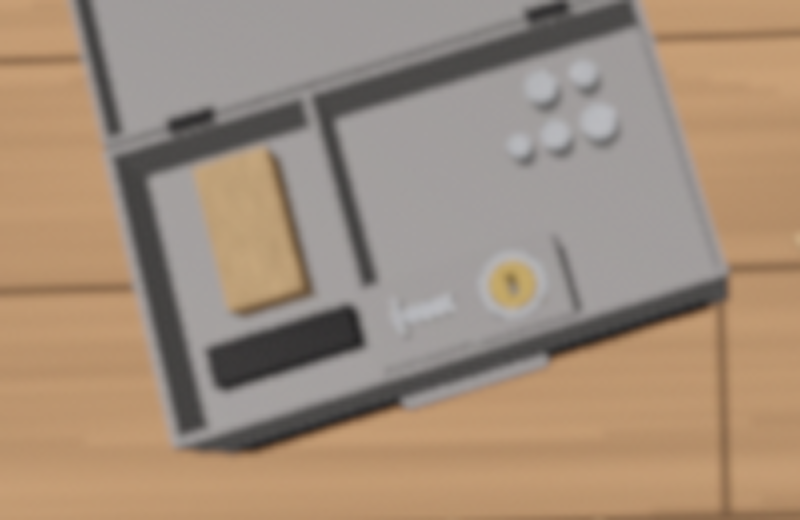

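```bash
cat > m2.py <<'E'
from fit import *
from scipy.optimize import minimize
fs={n:r.grab_frame(n) for n in("scene","top")}
offs={"scene":(106,248),"top":(345,205)}
def cr(X,Y,x0,y0,k): return ((X+.5)/k-.5+x0,(Y+.5)/k-.5+y0)
s=[cr(*q,102,245,8) for q in[(129,74),(300,112),(240,280),(63,240)]]
t=[cr(X-400,Y,340,205,8) for X,Y in[(508,138),(628,55),(710,172),(580,245)]]
for n,c in(("scene",s),("top",t)):
    P=np.array([at_z(fs[n],q,.04)[:2] for q in c]);E=np.roll(P,-1,0)-P
    print(n,"cup top centre",P.mean(0).round(4),"edges",np.degrees(np.arctan2(E[:,1],E[:,0])).round(1),np.linalg.norm(E,axis=1).round(4))
def cost(p,ns):
    out=0
    for n in ns:
        f=fs[n];o=offs[n];c=f["pixels"][o[1]:o[1]+40,o[0]:o[0]+40].astype(float)/255;g=c.max(2)
        hi=.9 if n=="top" else .55
        dark=np.clip((hi-g)/(hi-.12),0,1)
        m=cv2.GaussianBlur(hull_mask(f,box(*p,.026,.010,.04,.08),off=o),(0,0),.6)
        near=cv2.dilate(hull_mask(f,box(.504,-.339,p[2],.026,.010,.04,.08),off=o),np.ones((5,5)))>0
        out+=(((dark-m)*near)**2).sum()
    return out
for ns in(["scene"],["top"],["scene","top"]):
    b=min((minimize(cost,[.504,-.339,a],args=(ns,),method="Nelder-Mead",options=dict(initial_simplex=[[.504,-.339,a],[.508,-.339,a],[.504,-.335,a],[.504,-.339,a+.3]])) for a in np.arange(0,np.pi,.4)),key=lambda s:s.fun)
    print(ns,b.x.round(4),np.degrees(b.x[2]).round(1),b.fun)
c=[cr(*q,75,120,4) for q in[(177,445),(725,277),(113,155)]]
P=np.array([at_z(fs["top"],q,.1)[:2] for q in c]);print("box corners",P.round(4),[np.degrees(np.arctan2(*(P[i]-P[0])[::-1])).round(1) for i in(1,2)],np.linalg.norm(P[1]-P[0]),np.linalg.norm(P[2]-P[0]))
E
python3 m2.py
```

```text
scene cup top centre [ 0.5022 -0.3393] edges [  31.2  -58.4 -148.6  120.9] [0.0446 0.0441 0.0452 0.0442]
top cup top centre [ 0.5035 -0.34  ] edges [ -57.8 -149.3  116.9   30.1] [0.0487 0.0453 0.0492 0.0407]
['scene'] [ 0.4996 -0.3399  0.3504] 20.1 20.841931212458675
['top'] [ 0.5042 -0.3407  3.5018] 200.6 19.29998024717714
['scene', 'top'] [ 0.502  -0.3401  0.3672] 21.0 45.516695143495326
box corners [[ 0.4982  0.282 ]
 [ 0.5929 -0.0585]
 [ 0.6851  0.3325]] [np.float64(-74.5), np.float64(15.1)] 0.3534428122010478 0.19366795097708592
```

```bash
cat > go.py <<'E'
from h import *
def go(pos,yaw,o=None):
    """row numbers from the present pose to TCP pos, tool down with tool x at yaw (deg)"""
    o=o or r.get_obs();A=rot(o["orientation"]);c,s=np.cos(np.radians(yaw)),np.sin(np.radians(yaw))
    T=np.array([[c,s,0],[s,-c,0],[0,0,-1.]])
    d=A.T@(np.array(pos)-o["tcp_pos"]);w=R.from_matrix(A.T@T).as_rotvec()
    print("t",o["clock"],"tcp",np.round(o["tcp_pos"],4),"yaw",np.degrees(np.arctan2(A[1,0],A[0,0])).round(2),"tilt",np.round(A[:,2],3),"q7",o["joints"][6].round(2),"w",round(o["grip_width"],4),"gf",round(o["gripper_force"],1),"F",np.round(o["contact_force"],1),"row",(d/.25).round(4),(w/(np.pi/2)).round(4))
E
python3 -c "
from go import *
go([.5028,-.3397,.231],31); go([.5028,-.3397,.12],31)"
```

```text
t 1.7 tcp [ 0.1583 -0.6562  0.2313] yaw 13.56 tilt [ 0. -0. -1.] q7 -0.08 w 0.0856 gf 0.0 F [-0.4  0.5 -1.1] row [ 1.6363e+00 -9.0750e-01  1.2000e-03] [ 0.      0.     -0.1937]
t 1.7 tcp [ 0.1583 -0.6562  0.2313] yaw 13.56 tilt [ 0. -0. -1.] q7 -0.08 w 0.0856 gf 0.0 F [-0.4  0.5 -1.1] row [ 1.6363 -0.9075  0.4452] [ 0.      0.     -0.1937]
```

Call:
{"api": "apply_moves", "payload": {"rows": [[0.9, -0.5, 0, 0, 0, -0.19], [0.9, -0.5, 0, 0, 0, -0.19], [0.9, -0.5, 0, 0, 0, -0.19], [0.9, -0.5, 0, 0, 0, -0.19], [0.9, -0.5, 0, 0, 0, -0.19]], "claw": 1}}

```text
clock: 2.33
tcp_pos: [0.3528, -0.4775, 0.2317]
orientation: [-3.025, -0.844, -0.004]
contact_force: [0.3, -0.3, -0.5]
grip_width: 0.0854
gripper_force: 0.0
```

```bash
python3 -c "
from go import *
go([.5028,-.3397,.12],31)"
```

```text
t 2.325 tcp [ 0.3528 -0.4775  0.2317] yaw 31.18 tilt [ 0.002  0.001 -1.   ] q7 -0.24 w 0.0854 gf 0.0 F [ 0.3 -0.3 -0.5] row [ 0.7975 -0.161   0.4489] [ 0.     -0.0018  0.002 ]
```

Call:
{"api": "apply_moves", "payload": {"rows": [[0.8, -0.16, 0.3, 0, 0, 0], [0.8, -0.16, 0.4, 0, 0, 0], [0.8, -0.16, 0.4, 0, 0, 0], [0.8, -0.16, 0.4, 0, 0, 0], [0.8, -0.16, 0.4, 0, 0, 0]]}}

```text
clock: 2.95
tcp_pos: [0.5008, -0.3424, 0.1295]
orientation: [-3.025, -0.837, 0.001]
contact_force: [-0.0, -0.7, 0.8]
grip_width: 0.0854
gripper_force: 0.0
```

```bash
python3 -c "
from go import *
for n in('scene','top'):
  f=r.grab_frame(n)
  i=cv2.resize(f['pixels'][220:310,80:200] if n=='scene' else f['pixels'][180:270,310:430],None,fx=5,fy=5,interpolation=cv2.INTER_CUBIC)
  cv2.imwrite('pics/a_%s.png'%n,i[:,:,::-1])
go([.5028,-.3397,.045],31)
a=cv2.imread('pics/a_scene.png');cv2.imwrite('pics/a.png',a)"
```

```text
t 3.05 tcp [ 0.4988 -0.3465  0.1312] yaw 30.63 tilt [-0.001 -0.001 -1.   ] q7 -0.63 w 0.085 gf 0.0 F [-0.2 -0.5  0.3] row [ 0.0282 -0.0153  0.3446] [ 0.      0.0007 -0.0041]
```

View pics/a.png

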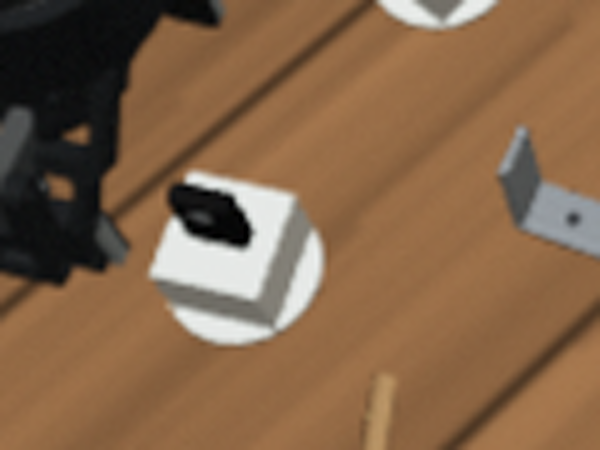

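Call:
{"api": "apply_moves", "payload": {"rows": [[0.028, -0.015, 0.15, 0, 0, 0], [0.028, -0.015, 0.25, 0, 0, 0], [0.028, -0.015, 0.345, 0, 0, 0], [0.028, -0.015, 0.345, 0, 0, 0], [0.028, -0.015, 0.345, 0, 0, 0]]}}

```text
clock: 3.68
tcp_pos: [0.5035, -0.3404, 0.0464]
orientation: [3.029, 0.827, 0.001]
contact_force: [-0.1, -0.1, 0.8]
grip_width: 0.0853
gripper_force: 0.0
```

```bash
python3 -c "
from go import *
go([.5028,-.3397,.045],31)
f=r.grab_frame('scene')
cv2.imwrite('pics/b.png',cv2.resize(f['pixels'][230:300,80:170],None,fx=7,fy=7,interpolation=cv2.INTER_CUBIC)[:,:,::-1])"
```

```text
t 3.675 tcp [ 0.5035 -0.3404  0.0464] yaw 30.56 tilt [ 0.001 -0.002 -1.   ] q7 -0.67 w 0.0853 gf 0.0 F [-0.1 -0.1  0.8] row [-0.0011 -0.0039  0.0056] [ 0.0013 -0.0002 -0.0049]
```

View pics/b.png

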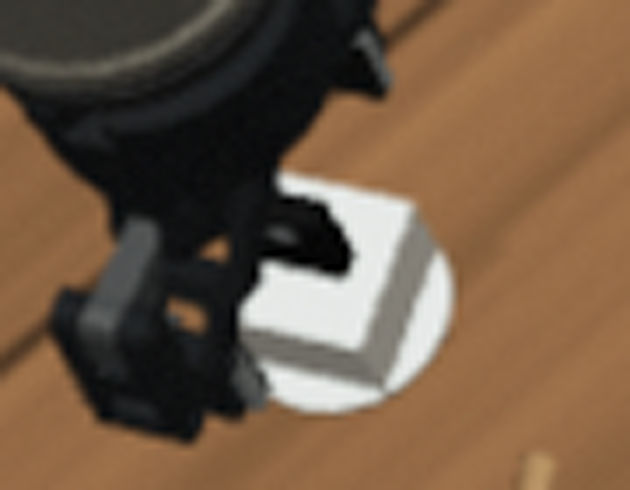

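Call:
{"api": "apply_moves", "payload": {"rows": [[0, 0, 0.003, 0, 0, 0], [0, 0, 0.003, 0, 0, 0], [0, 0, 0.003, 0, 0, 0], [0, 0, 0.003, 0, 0, 0], [0, 0, 0.003, 0, 0, 0]], "claw": 0, "newtons": 40}}

```text
clock: 4.35
tcp_pos: [0.5036, -0.3386, 0.0445]
orientation: [3.03, 0.831, 0.0]
contact_force: [-0.7, 0.3, 0.3]
grip_width: 0.0094
gripper_force: 41.6
```

Call:
{"api": "apply_moves", "payload": {"rows": [[0, 0, 0, 0, 0, 0], [0, 0, 0, 0, 0, 0], [0, 0, 0, 0, 0, 0]], "newtons": 60}}

```text
clock: 4.72
tcp_pos: [0.5036, -0.3387, 0.0445]
orientation: [3.03, 0.831, 0.0]
contact_force: [0.6, 0.3, 3.9]
grip_width: 0.0093
gripper_force: 59.6
```

```bash
python3 -c "
from go import *
go([.5028,-.3397,.2],31)"
```

```text
t 4.725 tcp [ 0.5036 -0.3387  0.0445] yaw 30.67 tilt [ 0. -0. -1.] q7 -0.67 w 0.0093 gf 59.6 F [0.6 0.3 3.9] row [-0.0048  0.002  -0.6221] [ 0.0001 -0.0001 -0.0037]
```

Call:
{"api": "apply_moves", "payload": {"rows": [[0, 0, -0.08, 0, 0, 0], [0, 0, -0.2, 0, 0, 0], [0, 0, -0.4, 0, 0, 0], [0, 0, -0.6, 0, 0, 0], [0, 0, -0.62, 0, 0, 0]]}}

```text
clock: 5.35
tcp_pos: [0.5058, -0.3399, 0.2048]
orientation: [3.024, 0.829, 0.01]
contact_force: [-0.1, -0.4, -0.7]
grip_width: 0.0091
gripper_force: 59.3
```

```bash
python3 -c "
from go import *
for n in('scene','top'):
  f=r.grab_frame(n)
  print(n,[(x['point'],x['conf']) for x in r.landmark_of(f,'key')])
go([.5897,.0733,.2],195.3)"
```

```text
scene []
top []
t 5.55 tcp [ 0.5026 -0.3382  0.1983] yaw 30.67 tilt [-0.002  0.001 -1.   ] q7 -0.62 w 0.0096 gf 59.3 F [ 0.3 -0.3  0. ] row [ 1.1393 -1.2382 -0.0058] [-1.2000e-03 -1.5000e-03 -1.8292e+00]
```

Call:
{"api": "apply_moves", "payload": {"rows": [[0.57, -0.62, 0, 0, 0, -0.59], [0.57, -0.62, 0, 0, 0, -0.59], [0.57, -0.62, 0, 0, 0, -0.59], [0.57, -0.62, 0, 0, 0, -0.59], [0.57, -0.62, 0, 0, 0, -0.59]]}}

```text
clock: 6.18
tcp_pos: [0.5465, -0.1291, 0.1977]
orientation: [-2.325, -2.108, 0.001]
contact_force: [0.7, -0.2, -1.1]
grip_width: 0.0093
gripper_force: 59.3
```

```bash
python3 -c "
from go import *
go([.5897,.0733,.2],195.3)"
```

```text
t 6.175 tcp [ 0.5465 -0.1291  0.1977] yaw 84.41 tilt [-0.003  0.002 -1.   ] q7 -0.15 w 0.0093 gf 59.3 F [ 0.7 -0.2 -1.1] row [ 0.8226  0.0931 -0.0079] [-2.0000e-04 -2.5000e-03 -1.2321e+00]
```

Call:
{"api": "apply_moves", "payload": {"rows": [[0.82, 0.09, 0, 0, 0, -0.59], [0.82, 0.09, 0, 0, 0, -0.59], [0.82, 0.09, 0, 0, 0, -0.59], [0.82, 0.09, 0, 0, 0, -0.59], [0.82, 0.09, 0, 0, 0, -0.59]]}}

```text
clock: 6.8
tcp_pos: [0.5905, 0.0717, 0.1976]
orientation: [-1.138, -2.925, -0.0]
contact_force: [-1.0, -0.9, 0.1]
grip_width: 0.0092
gripper_force: 59.3
```

```bash
python3 -c "
from go import *
go([.5897,.0733,.2],195.3)"
```

```text
t 6.8 tcp [0.5905 0.0717 0.1976] yaw 137.48 tilt [-0.003  0.001 -1.   ] q7 0.32 w 0.0092 gf 59.3 F [-1.  -0.9  0.1] row [ 0.0068  0.0025 -0.0096] [ 4.000e-04 -2.200e-03 -6.425e-01]
```

Call:
{"api": "apply_moves", "payload": {"rows": [[0.007, 0.002, 0, 0, 0, -0.59], [0.007, 0.002, 0, 0, 0, -0.59], [0.007, 0.002, 0.05, 0, 0, -0.59], [0.007, 0.002, 0.1, 0, 0, -0.59], [0.007, 0.002, 0.11, 0, 0, -0.59]]}}

```text
clock: 7.42
tcp_pos: [0.589, 0.0698, 0.1691]
orientation: [0.282, -3.124, -0.001]
contact_force: [0.4, 0.5, -0.3]
grip_width: 0.0093
gripper_force: 59.3
```

Call:
{"api": "apply_moves", "payload": {"rows": [[0, 0, 0, 0, 0, -0.05], [0, 0, 0, 0, 0, -0.05]]}}

```text
clock: 7.68
tcp_pos: [0.5897, 0.07, 0.1702]
orientation: [0.394, -3.114, -0.001]
contact_force: [0.2, 0.1, -1.7]
grip_width: 0.0093
gripper_force: 59.3
```

```bash
python3 -c "
from go import *
go([.5897,.0733,.16],195.3)
ims=[]
for n in('scene','top'):
  f=r.grab_frame(n)
  print(n,[(x['point'],x['conf']) for x in r.landmark_of(f,'key')],[(x['point'],x['conf']) for x in r.landmark_of(f,'keyhole')])
  o=r.get_obs()['tcp_pos']
  for z in(.112,):print(proj(f,[o[0],o[1],z]),proj(f,[.5897,.0733,.112]))
  x,y=(275,105) if n=='scene' else (172,160)
  ims.append(cv2.resize(f['pixels'][y:y+75,x:x+50],None,fx=8,fy=8,interpolation=cv2.INTER_CUBIC))
cv2.imwrite('pics/c.png',np.hstack(ims)[:,:,::-1])
go([.5897,.0733,.16],195.3)
"
```

```text
t 7.675 tcp [0.5897 0.07   0.1702] yaw -165.57 tilt [-0.003  0.001 -1.   ] q7 1.18 w 0.0093 gf 59.3 F [ 0.2  0.1 -1.7] row [-0.0033  0.0127  0.0406] [ 0.0008 -0.0018 -0.0097]
scene [([303.1, 128.3], 0.6)] [([298.7, 143.6], 0.56)]
[300.0137931 147.3888625] [300.77329072 146.33123397]
top [] []
[203.68874945 190.48902342] [202.47134353 190.8906769 ]
t 7.975 tcp [0.5906 0.0703 0.1717] yaw -165.56 tilt [-0. -0. -1.] q7 1.18 w 0.0094 gf 59.3 F [-0.1  0.5 -0.5] row [0.0005 0.0126 0.0469] [-0.0001 -0.0001 -0.0095]
```

View pics/c.png

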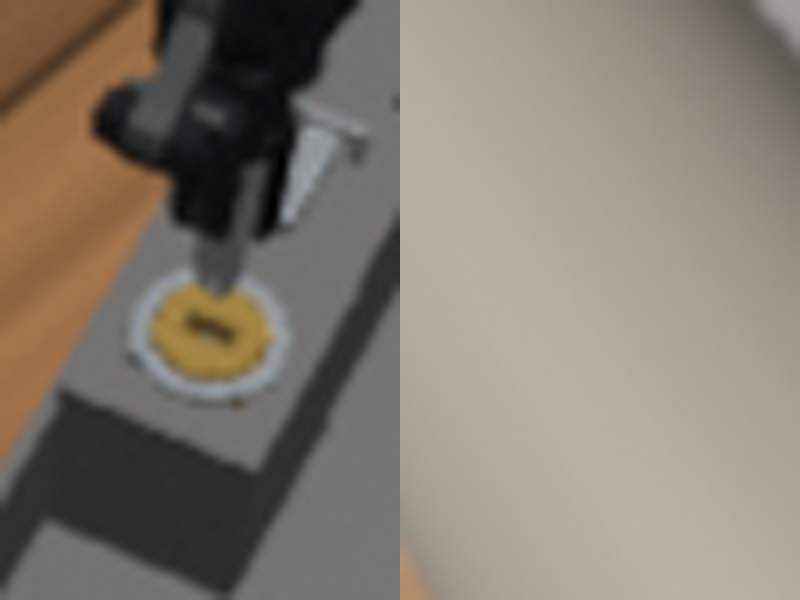

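```bash
python3 -c "
from go import *
f=r.grab_frame('scene');o=r.get_obs();p=o['tcp_pos'];print(p)
A=rot(o['orientation'])
for n,dx,dz in(('tip',0,.037),('blade l',.006,.015),('blade r',-.006,.015),('sh',0,.005)):
  print(n,proj(f,p+A@[dx,0,-0.005*0-0]+[0,0,-dz+0.01*0]))
print('lock',proj(f,[.5897,.0733,.112]))
i=f['pixels'][130:145,293:313].astype(int)
print(i.mean(2).astype(int)); print((i[:,:,0]-i[:,:,2]))
g=proj
q=[proj(f,p+np.array(d)) for d in([0,0,0],[.01,0,0],[0,.01,0],[0,0,.01])];print([(x-q[0]).round(2) for x in q])
"
```

```text
[0.59066166 0.07026957 0.17181852]
tip [301.30644991 140.92661331]
blade l [299.73416718 133.1507944 ]
blade r [305.18302631 135.57737902]
sh [302.99163234 131.28835487]
lock [300.77329072 146.33123397]
[[111 115 111  75  32  16  14  21  19  12  14  22  59  73  60  29   9  39
  126 132]
 [116 116 114  79  31  15  26  28  22  14  14  27  61  72  52  20   8  71
  129 108]
 [116 113 114  92  71  54  44  30  17  14  12  38  63  74  45  11   9  85
  112 106]
 [113 112 113 113 114 102  79  46  24  11  16  50  69  70  38   7  28  69
   89 106]
 [113 113 114 113 112 113 111  79  49  35  36  62  73  72  68  64  74  93
  109 114]
 [115 114 113 113 113 113 106  82  69  62  58  67  70  98 111 113 114 114
  115 114]
 [113 112 113 114 113 114 101  78  67  69  68  67  74 101 113 113 113 112
  114 115]
 [114 112 114 112 114 113  95  75  68  68  66  68  78 104 114 115 113 113
  113 114]
 [112 113 113 119 126 130 122  89  71  68  67  69  86 107 113 113 114 113
  113 115]
 [113 116 126 138 151 150 146 104  83  81  70  73 114 123 117 115 113 113
  115 114]
 [118 135 149 149 148 139 130 101  94  91  75  
[... 1039 characters left out ...]
   1   2
    0   1]
 [  1   0   1   0  -3  -4  -4  -3  -1  -1   0   0   0   0   2   1   0   1
    0   0]
 [  1  -1  -4  -6 -10  -5  -2  -2  -2  -2   1  -3  -4  -3   0   1   1   1
    1   2]
 [ -1  -4  -3  -1   8  29  42  35  12   0  -2   4  -7  -9  -4  -2   2   3
    1   1]
 [ -6 -10  14  38  67  89  95  86  63  35  37  44  22   3  -7  -6  -1   0
    2   1]
 [-11  -4  41  87  95  95  95  95  96  87  91  94  83  47   8  -7  -4   0
    1   1]
 [-11  11  70  95  94  88  85  90  93  96  96  95  97  85  41   1  -8  -4
    0   1]
 [  5  46  88  96  93  76  62  75  83  86  92  95  96  95  72  18  -9  -8
   -2   2]]
[array([0., 0.]), array([3.91, 2.88]), array([ 3.34, -2.94]), array([ 0.55, -3.16])]
```

```bash
python3 -c "
from go import *
go([.5883,.0733,.153],195.3)"
```

```text
t 8.025 tcp [0.5907 0.0703 0.1718] yaw -165.56 tilt [ 0. -0. -1.] q7 1.18 w 0.0093 gf 59.3 F [ 0.7  0.1 -0.8] row [0.0061 0.0141 0.0753] [-0.0001  0.     -0.0095]
```

Call:
{"api": "apply_moves", "payload": {"rows": [[0.006, 0.014, 0.03, 0, 0, -0.01], [0.006, 0.014, 0.06, 0, 0, -0.01], [0.006, 0.014, 0.075, 0, 0, -0.01], [0.006, 0.014, 0.075, 0, 0, -0.01]]}}

```text
clock: 8.52
tcp_pos: [0.5882, 0.0731, 0.1525]
orientation: [0.42, -3.113, -0.0]
contact_force: [0.0, 0.5, -0.6]
grip_width: 0.0092
gripper_force: 59.3
```

```bash
python3 -c "
from go import *
f=r.grab_frame('scene')
go([.5883,.0733,.148],195.3)
p=r.get_obs()['tcp_pos'];print(proj(f,p-[0,0,.037]))
cv2.imwrite('pics/d.png',cv2.resize(f['pixels'][125:165,280:325],None,fx=14,fy=14,interpolation=cv2.INTER_CUBIC)[:,:,::-1])
"
```

```text
t 8.575 tcp [0.5884 0.0732 0.1529] yaw -164.64 tilt [-0.  0. -1.] q7 1.17 w 0.0093 gf 59.3 F [-0.7  0.5 -1.3] row [0.0002 0.0003 0.0195] [ 0.0001 -0.0002  0.0007]
[300.45166315 144.8817563 ]
```

View pics/d.png

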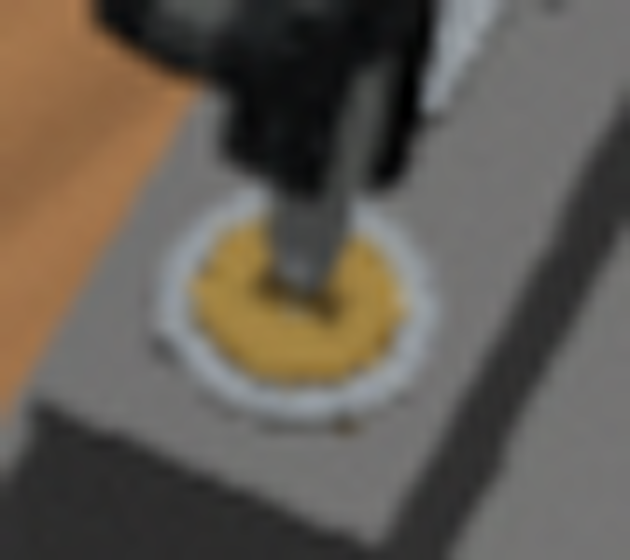

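Call:
{"api": "apply_moves", "payload": {"rows": [[0, 0, 0.01, 0, 0, 0], [0, 0, 0.02, 0, 0, 0], [0, 0, 0.03, 0, 0, 0], [0, 0, 0.04, 0, 0, 0], [0, 0, 0.04, 0, 0, 0]]}}

```text
clock: 9.2
tcp_pos: [0.5882, 0.0732, 0.1428]
orientation: [0.42, -3.113, 0.0]
contact_force: [-0.1, 0.2, 0.5]
grip_width: 0.0095
gripper_force: 59.3
```

Call:
{"api": "apply_moves", "payload": {"rows": [[0, 0, 0.015, 0, 0, 0], [0, 0, 0.03, 0, 0, 0], [0, 0, 0.04, 0, 0, 0], [0, 0, 0.05, 0, 0, 0], [0, 0, 0.05, 0, 0, 0]], "newtons": 80}}

```text
clock: 9.82
tcp_pos: [0.5883, 0.0735, 0.1303]
orientation: [0.42, -3.113, -0.001]
contact_force: [1.3, 2.3, -2.3]
grip_width: 0.0091
gripper_force: 81.0
```

Call:
{"api": "apply_moves", "payload": {"rows": [[0, 0, 0.012, 0, 0, 0.03], [0, 0, 0.024, 0, 0, -0.03], [0, 0, 0.036, 0, 0, 0.03], [0, 0, 0.048, 0, 0, -0.03], [0, 0, 0.05, 0, 0, 0]]}}

```text
clock: 10.45
tcp_pos: [0.589, 0.0737, 0.1183]
orientation: [-0.42, 3.112, 0.001]
contact_force: [1.3, 1.5, 2.5]
grip_width: 0.0089
gripper_force: 81.2
```

```bash
python3 -c "
from go import *
go([.5883,.0733,.117],195.3)"
```

```text
t 10.45 tcp [0.589  0.0737 0.1183] yaw -164.63 tilt [ 0.001  0.001 -1.   ] q7 1.14 w 0.0089 gf 81.2 F [1.3 1.5 2.5] row [ 0.0032 -0.0009  0.0053] [0.0004 0.001  0.0008]
```

Call:
{"api": "apply_moves", "payload": {"rows": [[0, 0, 0.005, 0, 0, 0.03], [0, 0, 0.01, 0, 0, -0.03], [0, 0, 0.012, 0, 0, 0], [0, 0, 0.012, 0, 0, 0]]}}

```text
clock: 10.95
tcp_pos: [0.589, 0.0737, 0.1164]
orientation: [-0.419, 3.112, -0.0]
contact_force: [-1.9, -0.3, 9.6]
grip_width: 0.009
gripper_force: 82.6
```

Call:
{"api": "apply_moves", "payload": {"rows": [[0, 0, 0.005, 0, 0, 0.03], [0, 0, 0.01, 0, 0, -0.03], [0, 0, 0.01, 0, 0, 0], [0, 0, 0.01, 0, 0, 0]]}}

```text
clock: 11.45
tcp_pos: [0.5891, 0.0738, 0.1162]
orientation: [-0.419, 3.111, -0.003]
contact_force: [-9.5, -2.5, 29.1]
grip_width: 0.0088
gripper_force: 85.5
```

Call:
{"api": "apply_moves", "payload": {"rows": [[0, 0, -0.004, 0, 0, 0], [0, 0.001, -0.004, 0, 0, 0.1], [0, 0.002, -0.004, 0, 0, 0.2], [-0.001, 0.003, -0.004, 0, 0, 0.3], [-0.001, 0.003, -0.004, 0, 0, 0.4]], "newtons": 110}}

```text
clock: 12.08
tcp_pos: [0.589, 0.0743, 0.1163]
orientation: [0.57, 3.087, -0.001]
contact_force: [-7.7, -1.5, 20.8]
grip_width: 0.009
gripper_force: 107.8
```

```bash
python3 -c "
from go import *
go([.5890,.0737,.1134],195.3);print(r.get_obs()['moment'])"
```

```text
t 12.075 tcp [0.589  0.0743 0.1163] yaw 159.08 tilt [ 0.002 -0.001 -1.   ] q7 0.58 w 0.009 gf 107.8 F [-7.7 -1.5 20.8] row [-0.0009 -0.0024  0.0117] [-0.0007  0.0012 -0.4024]
[-0.41256035  1.58442943  0.04942816]
```

Call:
{"api": "apply_moves", "payload": {"rows": [[0, 0.001, 0, 0, 0, 0.1], [0, 0.002, 0, 0, 0, 0.2], [-0.001, 0.003, 0, 0, 0, 0.3], [-0.001, 0.003, 0, 0, 0, 0.4], [-0.002, 0.004, 0, 0, 0, 0.5]]}}

```text
clock: 12.7
tcp_pos: [0.5895, 0.0749, 0.1163]
orientation: [1.708, 2.635, -0.001]
contact_force: [-7.9, -3.2, 22.6]
grip_width: 0.0085
gripper_force: 108.0
```

Call:
{"api": "apply_moves", "payload": {"rows": [[0, 0.001, 0, 0, 0, 0.08], [0, 0.001, 0, 0, 0, 0.16], [0, 0.001, 0, 0, 0, 0.2], [0, 0.001, 0, 0, 0, 0.22], [0, 0.001, 0, 0, 0, 0.22]]}}

```text
clock: 13.32
tcp_pos: [0.5898, 0.0753, 0.1163]
orientation: [2.13, 2.307, 0.001]
contact_force: [-7.7, 0.0, 22.0]
grip_width: 0.0086
gripper_force: 107.9
```

```bash
python3 -c "
from go import *
f=r.grab_frame('scene')
cv2.imwrite('pics/e.png',cv2.resize(f['pixels'][100:165,270:345],None,fx=9,fy=9,interpolation=cv2.INTER_CUBIC)[:,:,::-1])
go([.5890,.0737,.1134],93.8);print(r.get_obs()['moment'])"
```

```text
t 13.375 tcp [0.5898 0.0753 0.1163] yaw 94.58 tilt [ 0.001 -0.001 -1.   ] q7 -0.4 w 0.0086 gf 107.9 F [-7.6 -1.4 22.1] row [-0.0061 -0.0038  0.0116] [0.0008 0.0005 0.0087]
[-0.18927812  1.83330475  0.0768711 ]
```

View pics/e.png

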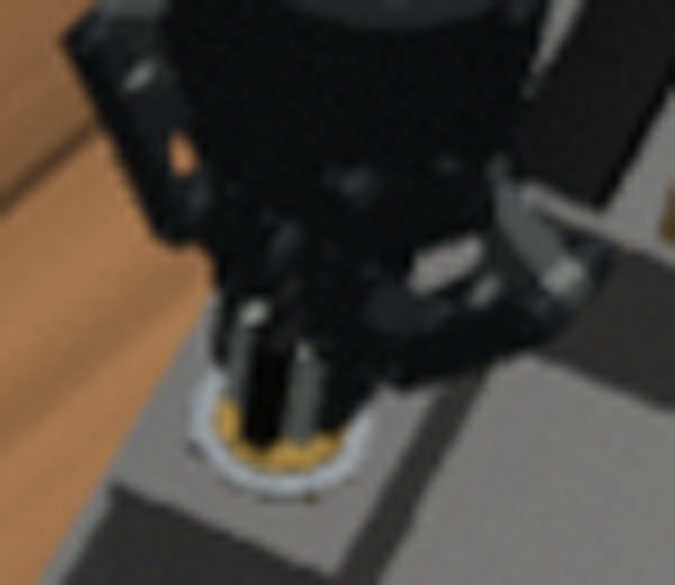

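Call:
{"api": "apply_moves", "payload": {"rows": [[0, 0, 0, 0, 0, 0.03], [0, 0, 0, 0, 0, 0.06], [0, 0, 0, 0, 0, 0.06], [0, 0, 0, 0, 0, 0.06]]}}

```text
clock: 13.88
tcp_pos: [0.5899, 0.0755, 0.1163]
orientation: [2.235, 2.205, 0.001]
contact_force: [-6.7, -1.0, 21.9]
grip_width: 0.0091
gripper_force: 107.9
```

```bash
python3 -c "
from go import *
go([.5890,.0737,.1134],93.8);print(r.get_obs()['moment'])"
```

```text
t 13.875 tcp [0.5899 0.0755 0.1163] yaw 89.23 tilt [ 0.002 -0.001 -1.   ] q7 -0.48 w 0.0091 gf 107.9 F [-6.7 -1.  21.9] row [-0.0071 -0.0036  0.0117] [ 0.001   0.0004 -0.0507]
[-0.15696462  1.71226927  0.33108331]
```

Call:
{"api": "apply_moves", "payload": {"rows": [[0, 0, 0, 0, 0, -0.015], [0, 0, 0, 0, 0, -0.015], [0, 0, 0, 0, 0, -0.015], [0, 0, 0, 0, 0, -0.015]]}}

```text
clock: 14.38
tcp_pos: [0.5899, 0.0755, 0.1163]
orientation: [2.21, 2.231, 0.001]
contact_force: [-7.0, -0.3, 21.4]
grip_width: 0.0088
gripper_force: 107.9
```

```bash
python3 -c "
from go import *
go([.5890,.0737,.1134],93.8);print(r.get_obs()['moment'],r.get_obs()['qvel'].round(4))
print(r.hand_in())"
```

```text
t 14.375 tcp [0.5899 0.0755 0.1163] yaw 90.56 tilt [ 0.001 -0.    -1.   ] q7 -0.46 w 0.0088 gf 107.9 F [-7.  -0.3 21.4] row [-0.0072 -0.0035  0.0116] [ 0.0009  0.0003 -0.036 ]
[-0.13453707  1.72195151  0.16784742] [-0.001   0.0011 -0.0006  0.0003  0.0007  0.0007 -0.0018]
the job is handed in; nothing more can be done
None
```

I handed the job in at about 14.4 s with the key fully home, turned clockwise to its stop and still gripped at about 108 N with a 21 N push. The twisting torque rose well past the spring's, which is how I know it reached the stop; the hand-in returned no verdict.

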